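Slide the air-duster can into the free rack bay

ROBOT

A 7-joint arm with a two-finger parallel gripper is mounted at the origin on the work surface. World frame = base frame: x ahead of the robot, y to its left, z up, the work surface at z = 0. Lengths are in m, angles in rad, forces in N, time in s.
With the tool pointing down it reaches from about 0.425 to 0.95 m from the base axis. Payload 4.7 kg.
Tool frame: the origin (TCP) lies between the finger pads; the fingertips stand 25 mm ahead of it and the grasp point (between the pads) lies 6 mm ahead of it; z points along the fingers, y is the line along which they close (so a half turn about z gives the same grasp; the last joint's range is limited). The gripper opens to 85 mm and grips with 20 to 120 N. Pads are 22 mm wide; open, the fingers measure 114 mm over their backs; the gripper's body (76 mm by 85 mm) begins 54 mm behind the grasp point. The pads swing forward as they close: fully open they stand 13 mm farther back than shut.
Start: joints at [-1.241, 0.469, -0.049, 1.532, 0.024, 1.141, -0.082], TCP at [0.237, 0.632, 0.256] pointing down, gripper open.
Joint ranges: [-2.59, 2.59], [-0.33, 1.99], [-1.39, 1.29], [0.1, 2.45], [-1.04, 4.18], [0.21, 1.99], [-2.66, 2.66]. Speed limits (rad/s): [2.57, 2.57, 3.14, 3.14, 3.14, 3.14, 3.14].

INTERFACE

Orientations are given as a 3x3 rotation matrix whose columns are the frame's x, y, z axes.
In Python, from rig import * gives the robot as it stands. Calls block until the motion is done:
- movep(position, orientation): joint-space move of the TCP to a pose.
- move_l(position, attitude=None, feed=0.15, until_force=None): straight line of the TCP; attitude=None keeps the orientation; feed is the mean speed in m/s. With until_force (N) it stops when the force on the tool has changed by that much, and returns True; else False.
- move_joints(angles): joint-space move.
- command_gripper(opening, newtons=None): finger opening in m; newtons is the grip in N (None keeps the last); returns when the fingers have stopped.
- sleep(seconds).
- inverse_kinematics(position, orientation): joint angles nearest the present ones, or None.
- sense(): the state.
- camera(name): name is "scene" or "top" or "wrist"; returns (picture, depth): 480x640x3 uint8, red, green, blue; 480x640 float32, m along the optical axis (not along the pixel's ray), 0 where there is no reading.
- camera_params(name): a dict with "K" (3x3 intrinsics, pixels), "position" and "rotation" of the camera in the world; the wrist camera has in their place "tool_from_camera" (4x4, takes a point from camera to tool coordinates, whose origin is the TCP and whose axes are the flange's). Camera axes: x right, y down, z forward; pixel columns grow to the right and rows downward; lengths in m; the calibration is good to about 2 mm. A picture is of the moment at which its call begins: read the wrist's pose just before it. camera_params takes no time and is no camera call.
A pose or a line that the arm cannot do raises Unreachable and nothing moves.
- finish_job(): hands the job in; it is judged then, once.
The state is a dict: "time_s": time; "joint_pos": joint angles; "qd": joint speeds; "joint_efforts": joint torques, N m; "position": TCP position; "tcp_rot": TCP orientation; "wrist_force": force on the tool from outside, world axes, zero at the start; "ft_torque": the same for the moment, N m; "finger_gap": finger opening in m; "gripper_force": force on a finger pad.
Only numpy, scipy, OpenCV 4.12 (cv2) and the standard library are available. Lean on these libraries where they do the work, as an engineer would, in place of code of your own. Each camera call takes 0.05 s, during which the arm holds its last target. There are 200 camera calls.

TASK

Put the tall air-duster can away: with the fingertips, push it low on its body so that it slides upright across the bench into the free bay of the two-bay can rack, until it stands fully home against that bay's back wall. Touch only the lower half of the can and never tip or lift it. Leave the can already in the rack and the other things on the bench where they are.

Things in the scene. Friction and masses are not known exactly. Their poses are not given: they have to be found in the camera images.
- can: air-duster can: loose, upright, round, white and grey, 66 mm in diameter, sides straight to 158 mm, black nozzle above, 196 mm high, thin red tube 48 mm out at the top; 0.25 to 0.5 kg. Lower half: up to 95 mm. Origin: centre of its underside; z up; yaw without meaning. Slides under 1 to 4 N, stops when the push stops; pushed above about 45 mm it may tip.
- rack: bare steel can rack, fixed; two bays side by side, no floor, open above and in front. Origin: on the bench between the bays. x points from the open front to the back wall (the way in), roughly world +y; y along the back wall. Bays centred at y = -49 and +49 mm, 94 mm wide inside. Walls 60 mm high, 4 mm thick; back wall's inner face at x = +34 mm, front edges of side walls and divider at x = -20 mm.
- pad: a thin black rubber sheet (50 by 84 mm, 1 mm, nothing catches on it) on the bench in the free bay. Its origin is the home place of the can's centre: midway across the free bay, 34 mm in front of the back wall's inner face. Axes as the rack's: x points into the bay towards the back wall.
- cleaner: bystander: a shorter aluminium spray can with a white cap, 60 mm in diameter, 150 mm high, standing in the other bay. Origin: centre of its underside.
- drive: bystander: a hard drive lying flat, 102 by 147 by 26 mm, on the far side of the bench. Origin: centre of its underside.
- flux: bystander: a small amber jar with a black cap, 44 mm in diameter, 70 mm high, beyond the rack on the far side of the bench. Origin: centre of its underside.
- driver: bystander: a screwdriver lying flat on the bench near the robot, 200 mm long, about 30 mm high. Origin: about its middle.

How it is judged:
By the outcome, as a careful person would: the job done as asked, in the order asked, and still so for the second after the job is handed in, with the robot touching nothing.
It also fails if it takes over 64 s, if anything falls off the work surface, if the arm or the gripper's body presses on something with over 40 N, if the wrist force passes 120 N, or if a joint passes its speed limit or range.

## Working session

There is one attempt and no reset: what is moved stays moved. The work goes in short steps, each a Python script; the robot and the scene stay as the last script left them, time stands still between calls to the robot, and variables do not carry over. Pictures are saved under pics/ and viewed, at most 10 in all, crops included, and the job is handed in when it is done.

```bash
mkdir -p pics; ls
python3 - <<'E'
from rig import *
import cv2,numpy as np
for n in("scene","top"):
    p,d=camera(n); cv2.imwrite(f"pics/{n}0.png",p[:,:,::-1]); np.save(f"pics/{n}0.npy",d)
    c=camera_params(n); print(n,c["K"],c["position"],c["rotation"])
s=sense();print(s["time_s"],s["tcp_rot"])
E
```

```text
pics
scene [[529.07874764   0.         320.98749515]
 [  0.         529.07874764 239.84234934]
 [  0.           0.           1.        ]] [ 1.25347735 -0.11218877  0.9055196 ] [[ 0.19867999  0.76429935 -0.61349227]
 [ 0.98005826 -0.15715848  0.12160192]
 [-0.00347524 -0.62541804 -0.78028213]]
top [[600.81267441   0.         319.30130061]
 [  0.         600.81267441 243.56389322]
 [  0.           0.           1.        ]] [0.44557698 0.02107137 1.33236226] [[ 9.11829306e-04 -9.94930771e-01  1.00558089e-01]
 [-9.99987476e-01 -1.40204206e-03 -4.80435644e-03]
 [ 4.92098873e-03 -1.00552449e-01 -9.94919589e-01]]
0.1 [[-9.36324647e-01  3.51135111e-01 -5.37969729e-04]
 [ 3.51135517e-01  9.36323237e-01 -1.62636176e-03]
 [-6.73591577e-05 -1.71170288e-03 -9.99998533e-01]]
```

View pics/top0.png

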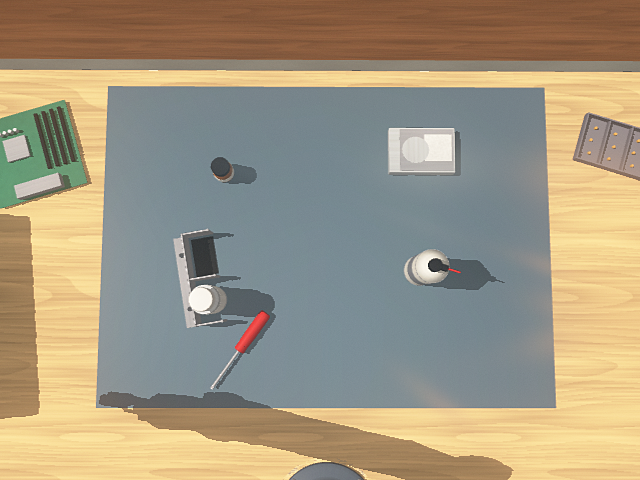

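View pics/scene0.png

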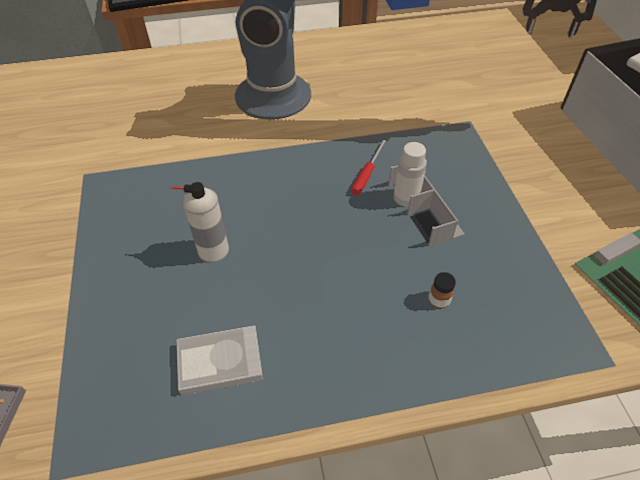

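The top view shows the can's base near (415,270) and top near (430,265). The rack is at (200,280), with the dark pad of the free bay at (204,257) and the cleaner in the near bay at (205,300). The jar is at (222,168), the screwdriver around (240,350) and the drive at (422,150). The scene view agrees. Next I'll measure the can and the bay.

```bash
cat > h.py <<'E'
import numpy as np, cv2
def cloud(d,c):
    v,u=np.mgrid[:480,:640]; K=c["K"]
    r=np.stack([(u-K[0,2])/K[0,0],(v-K[1,2])/K[1,1],np.ones(u.shape)],-1)
    return (r*d[...,None])@np.array(c["rotation"]).T+np.array(c["position"])
def onplane(uv,c,z):
    r=np.array(c["rotation"])@np.linalg.inv(c["K"])@np.array([*uv,1.]); p=np.array(c["position"])
    return p+r*(z-p[2])/r[2]
def circ(P):
    A=np.c_[2*P,np.ones(len(P))]; s=np.linalg.lstsq(A,(P**2).sum(1),rcond=None)[0]
    return s[:2],np.sqrt(s[2]+s[:2]@s[:2])
E
python3 - <<'E'
from rig import *
from h import *
np.set_printoptions(precision=4,suppress=True)
for n in("scene","top"):
    d=np.load(f"pics/{n}0.npy"); c=camera_params(n); W=cloud(d,c)
    I=cv2.imread(f"pics/{n}0.png")
    x0,y0,x1,y1={"scene":(170,180,240,270),"top":(395,240,455,295)}[n]
    P=W[y0:y1,x0:x1].reshape(-1,3); m=(P[:,2]>.02)&(P[:,2]<.15)&(P[:,0]<.7)
    print(n,"can",circ(P[m,:2]),m.sum(), "z bench",np.median(W[200:210,300:340,2]))
    x0,y0,x1,y1={"scene":(385,175,470,250),"top":(165,225,240,335)}[n]
    P=W[y0:y1,x0:x1].reshape(-1,3); m=(P[:,2]>.05)&(P[:,2]<.066)
    np.save(f"pics/rim_{n}.npy",P[m]); r=P[m]
    print("rim",len(r),r.min(0),r.max(0))
    m=(I.max(2)<48)
    M=np.zeros_like(m); M[y0:y1,x0:x1]=m[y0:y1,x0:x1]
    cs,_=cv2.findContours(M.astype(np.uint8),0,2); k=max(cs,key=cv2.contourArea)
    Q=np.array([onplane(q,c,.001)[:2] for q in k[:,0]])
    print("pad",cv2.contourArea(k),cv2.minAreaRect((Q*1000).astype(np.float32)))
    cv2.imwrite(f"pics/rack_{n}.png",cv2.resize(I[y0-10:y1+10,x0-10:x1+10],None,fx=4,fy=4,interpolation=2))
print(camera_params("wrist")["tool_from_camera"])
E
```

```text
scene can (array([ 0.5213, -0.206 ]), np.float64(0.032377499924605625)) 1379 z bench 0.0009109833829572533
rim 550 [0.4456 0.217  0.05  ] [0.6063 0.3118 0.0659]
pad 298.5 ((550.7603759765625, 271.3789978027344), (82.33924865722656, 46.559410095214844), 8.123909950256348)
top can (array([ 0.5214, -0.2061]), np.float64(0.03296314860433356)) 295 z bench -0.0004696770816119411
rim 404 [0.4    0.2173 0.05  ] [0.6057 0.3102 0.0655]
pad 0.0 ((507.61468505859375, 284.1207275390625), (2.2107558250427246, 0.0), 90.0656509399414)
[[-0.0002 -0.9593 -0.2824  0.071 ]
 [ 1.     -0.0003  0.0004  0.0012]
 [-0.0004 -0.2824  0.9593 -0.1181]
 [ 0.      0.      0.      1.    ]]
```

View pics/rack_top.png

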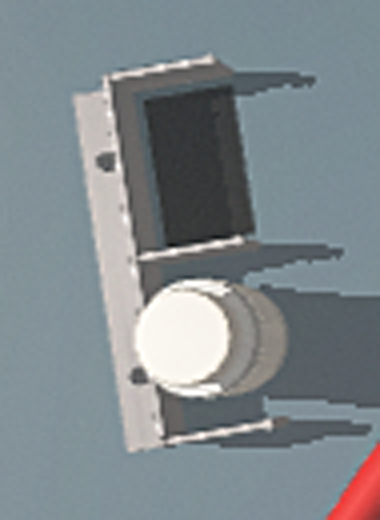

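```bash
cat >> h.py <<'E'
def att(h,tilt,s):
    "tool pointing down, tipped towards horizontal heading h; s=+1: camera side up"
    h=np.array([*h,0.]); z=np.cos(tilt)*np.array([0,0,-1.])+np.sin(tilt)*h
    x=s*(np.sin(tilt)*np.array([0,0,1.])+np.cos(tilt)*h)
    return np.c_[x,np.cross(z,x),z]
def tcp(tip,R): return np.array(tip)-.025*R[:,2]
E
python3 - <<'E'
from rig import *
from h import *
np.set_printoptions(precision=4,suppress=True)
c=camera_params("top"); I=cv2.imread("pics/top0.png")
m=np.zeros((480,640),np.uint8); m[230:282,180:222]=(I[230:282,180:222].max(2)<70)
m=cv2.morphologyEx(m,cv2.MORPH_OPEN,np.ones((3,3)))
k=max(cv2.findContours(m,0,2)[0],key=cv2.contourArea)
Q=np.array([onplane(q,c,.001)[:2] for q in k[:,0]]);print("pad top",cv2.minAreaRect((Q*1000).astype(np.float32)))
for q in [(191.3,238.8),(213.8,236.3),(218.8,273.8),(196.3,276.8)]: print(onplane(q,c,.001)[:2])
a=np.radians(8.1); ry=np.array([np.cos(a),np.sin(a)]); rx=np.array([-np.sin(a),np.cos(a)])
for n in("scene","top"):
    r=np.load(f"pics/rim_{n}.npy"); r=r[(r[:,2]>.056)&(r[:,2]<.064)][:,:2]
    s=(r-[.551,.271]); L=np.c_[s@rx,s@ry]
    b=L[(L[:,0]>.025)&(abs(L[:,1])<.04)]; print(n,"back x",np.percentile(b[:,0],[5,50,95]),"slope",np.polyfit(b[:,1],b[:,0],1)[0])
    for g in(1,-1):
        w=L[(abs(L[:,0])<.02)&(abs(L[:,1]*g-.049)<.015)]; 
        if len(w): print("side",g,np.percentile(w[:,1],[5,50,95]),len(w))
can=np.array([.5214,-.2061]);home=np.array([.551,.271]);mid=home-.13*rx
h1=(mid-can)/np.linalg.norm(mid-can);print("h1",h1,mid)
for t in(35,45,55):
  for s in(1,-1):
    ok=[]
    for h,p,e in((h1,can,.10),(h1,can,.034),(h1,mid,.034),(rx,mid,.055),(rx,home,.034)):
        R=att(h,np.radians(t),s); q=inverse_kinematics(tcp([*(p-e*h),.022],R),R)
        ok.append(None if q is None else np.round(q,2))
    print(t,s,*ok,sep="\n ")
E
```

```text
pad top ((551.56640625, 270.44683837890625), (83.3595199584961, 48.31037902832031), 9.96328067779541)
[0.5904 0.2997]
[0.5961 0.2497]
[0.5125 0.2371]
[0.5058 0.2867]
scene back x [0.0271 0.0297 0.0329] slope 0.03492833606694589
side 1 [0.0469 0.0493 0.052 ] 46
side -1 [-0.0526 -0.0479 -0.0462] 44
top back x [0.0274 0.0299 0.0323] slope 0.03290900834512477
side 1 [0.0474 0.0493 0.0515] 34
side -1 [-0.0504 -0.0486 -0.0463] 30
h1 [0.1363 0.9907] [0.5693 0.1423]
35
 1
 [ 0.26  0.9   0.72  1.72 -0.99  1.41  1.3 ]
 [ 0.14  0.87  0.73  1.82 -1.04  1.36  1.28]
 [ 0.13  0.63 -0.11  2.02 -0.97  0.68  0.74]
 [-0.03  0.7   0.14  1.88 -0.89  0.96  0.9 ]
 [-0.12  0.67 -0.09  1.93 -0.9   0.74  0.7 ]
35
 -1
 [ 0.26  0.9   0.72  1.72 -0.99  1.41 -1.84]
 [ 0.15  0.86  0.72  1.82 -1.03  1.35 -1.86]
 [ 0.88  1.11 -1.26  1.98  0.76  0.63  2.37]
 [-0.17  0.72  0.33  1.89 -0.99  1.04 -2.16]
 [-0.14  0.67 -0.05  1.93 -0.93  0.75 -2.42]
45
 1
 [ 0.43  0.92  0.52  1.65 -0.94  1.49  1.27]
 [ 0.36  0.87  0.48  1.75 -0.97  1.4   1.25]
 [ 0.42  0.73 -0.4   2.01 -0.95  0.66  0.81]
 [ 0.17  0.76 -0.05  1.85 -0.88  1.02  0.94]
 [ 0.09  0.75 -0.27  1.92 -0.94  0.78  0.81]
45
 -1
 [ 0.43  0.92  0.52  1.65 -0.94  1.49 -1.88]
 [ 0.33  0.88  0.52  1.76 -0.99  1.42 -1.88]
 [ 0.99  1.29 -1.36  1.98  0.79  0.64  2.44]
 [ 0.03  0.76  0.14  1.85 -0.99  1.1  -2.12]
 [ 0.07  0.74 -0.24  1.92 -0.97  0.79 -2.31]
55
 1
 [ 0.45  1.02  0.58  1.59 -1.03  1.69  1.33]
 [ 0.41  0.95  0.48  1.7  -1.03  1.57  1.3 ]
 [ 0.67  0.89 -0.66  1.99 -0.85  0.64  0.82]
 [ 0.48  0.88 -0.41  1.79 -0.72  0.99  0.85]
 [ 0.36  0.89 -0.57  1.89 -0.82  0.75  0.8 ]
55
 -1
 [ 0.48  1.    0.52  1.58 -1.    1.66 -1.83]
 [ 0.51  0.92  0.33  1.69 -0.95  1.49 -1.9 ]
 [ 0.64  0.87 -0.61  1.99 -0.9   0.66 -2.28]
 [ 0.22  0.84 -0.05  1.81 -0.97  1.16 -2.1 ]
 [ 0.26  0.85 -0.42  1.9  -0.95  0.82 -2.24]
```

```bash
cat >> h.py <<'E'
a=np.radians(10); rx=np.array([-np.sin(a),np.cos(a)]); ry=np.array([np.cos(a),np.sin(a)])
can=np.array([.5214,-.2061]); home=np.array([.552,.266]); mid=home-.13*rx
h1=(mid-can)/np.linalg.norm(mid-can); T=np.radians(50); S=1
E
python3 - <<'E'
from rig import *
from h import *
R=att(h1,T,S)
p=sense()["position"]; move_l([p[0],p[1],.42],feed=.3)
command_gripper(.04,20)
try:
    movep(tcp([*(can-.14*h1),.30],R),R)
    move_l(tcp([*(can-.10*h1),.022],R),feed=.2)
except Exception as e: print(repr(e))
s=sense();print(s["time_s"],s["position"],s["joint_pos"],s["wrist_force"],s["finger_gap"])
p,d=camera("scene");cv2.imwrite("pics/scene1.png",p[:,:,::-1])
E
```

```text
6.4417 [ 0.50351016 -0.32463007  0.03915896] [ 0.43588407  0.96612227  0.56290901  1.62783464 -0.99757821  1.58628579
  1.30127106] [-0.04766593 -0.44319452 -0.39435748] 0.039922145283577806
```

View pics/scene1.png

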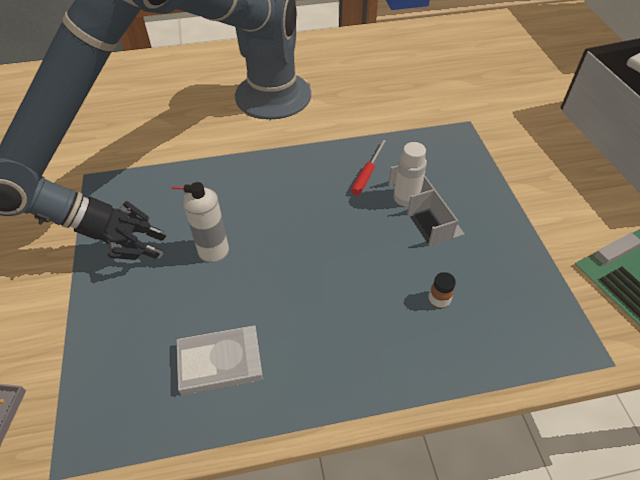

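The gripper sits low behind the can, with its fingertips around (160,245) and the can base at (210,250). Everything else is unchanged. I'll start with a short push.

```bash
cat >> h.py <<'E'
def find_can(I,d,c,guess):
    W=cloud(d,c); m=(W[...,2]>.10)&(W[...,2]<.15)&(np.hypot(W[...,0]-guess[0],W[...,1]-guess[1])<.06)
    hsv=cv2.cvtColor(I,cv2.COLOR_RGB2HSV); m&=hsv[...,2]>80
    return circ(W[m][:,:2]),m.sum()
E
python3 - <<'E'
from rig import *
from h import *
for dist in(.0,.06):
    move_l(tcp([*(can+(dist-.034)*h1),.022],att(h1,T,S)),feed=.04)
    s=sense();print(s["time_s"],s["wrist_force"],s["position"])
I,d=camera("scene");print(find_can(I,d,camera_params("scene"),can+.06*h1),can+.06*h1)
cv2.imwrite("pics/scene2.png",I[100:340,0:320,::-1].repeat(2,0).repeat(2,1))
E
```

```text
8.2917 [ 0.5296321  -0.2072814  -0.14335421] [ 0.51321981 -0.25891712  0.03801314]
9.9417 [-0.21845104 -1.77542104  0.05978543] [ 0.522436   -0.19938519  0.03807094]
((array([ 0.53179099, -0.15178637]), np.float64(0.03214879186383439)), np.int64(569)) [ 0.53056377 -0.14680392]
```

View pics/scene2.png

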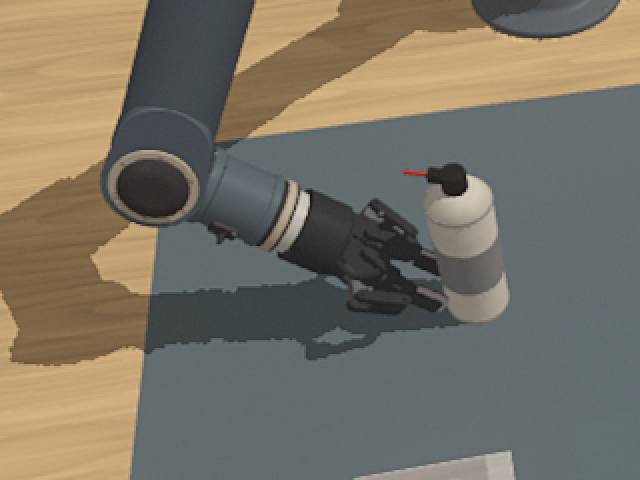

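Fingertips touch low on the can at about (440,290) in the crop, and the can is upright. I'll continue to the staging point, back off, turn, and measure again.

Run:
```python
from rig import *
from h import *
R1=att(h1,T,S);R2=att(rx,T,S)
try:
    move_l(tcp([*(mid-.030*h1),.022],R1),feed=.05); print(sense()["wrist_force"])
    move_l(tcp([*(mid-.080*h1),.022],R1),feed=.08)
    movep(tcp([*(mid-.085*rx),.024],R2),R2)
except Exception as e: print(repr(e))
s=sense();print(s["time_s"],s["position"],s["joint_pos"])
for n in("scene","top"):
    I,d=camera(n);(c,r),k=find_can(I,d,camera_params(n),mid)
    print(n,c,r,k,"in rack frame rel. home",(c-home)@rx,(c-home)@ry)
    cv2.imwrite(f"pics/{n}3.png",I[:,:,::-1])
```

```text
[-0.05243703 -2.28452051 -0.23217837]
17.1333 [0.59382137 0.03697953 0.04015172] [ 0.41235169  0.84296286 -0.2960215   1.74511704 -0.69054639  1.04974897
  0.85120578]
scene [0.57624774 0.13644678] 0.032187342317691076 560 in rack frame rel. home -0.13179558900552657 0.0013826811330023385
top [0.57648297 0.13682776] 0.032887941383755705 83 in rack frame rel. home -0.13146124642784746 0.0016804917218142812
```

View pics/scene3.png

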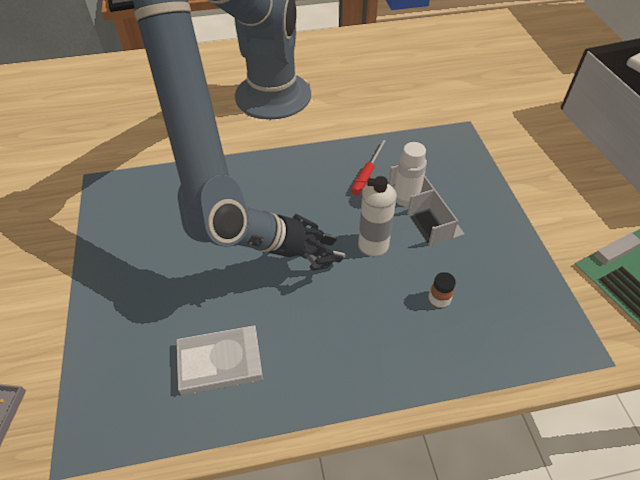

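The can stands upright at (376,225), in line with the free bay, 131 mm short of home and 1.5 mm off laterally. Now I'll push it in along the rack axis.

Run:
```python
from rig import *
from h import *
R2=att(rx,T,S)
try:
    move_l(tcp([*(home-.029*rx-.02*rx),.022],R2),feed=.05); s=sense();print(s["wrist_force"])
    print("hit",move_l(tcp([*(home-.029*rx+.014*rx),.022],R2),feed=.015,until_force=6))
except Exception as e: print(repr(e))
s=sense();print(s["time_s"],s["wrist_force"],"tip",(s["position"][:2]+.025*R2[:2,2]-home)@rx+.029)
for n in("scene","top"):
    I,d=camera(n);(c,r),k=find_can(I,d,camera_params(n),home)
    print(n,c,r,k,"rel. home",(c-home)@rx,(c-home)@ry)
    cv2.imwrite(f"pics/{n}4.png",I[:,:,::-1])
    u=(400,140) if n=="scene" else (160,200)
    if n=="scene": cv2.imwrite("pics/s4c.png",cv2.resize(I[100:280,300:500,::-1],None,fx=3,fy=3))
```

```text
[ 0.37499408 -3.86633382  2.96518693]
hit True
22.15 [-0.54583907 -2.94851809  3.58499694] tip 0.001641277618065446
scene [0.55335661 0.26653297] 0.032230687329477925 581 rel. home 0.00028929956743208203 0.0014285501284521823
top [0.55384921 0.26707458] 0.03291130059588244 141 rel. home 0.0007371392288325681 0.0020077133106881752
```

View pics/s4c.png

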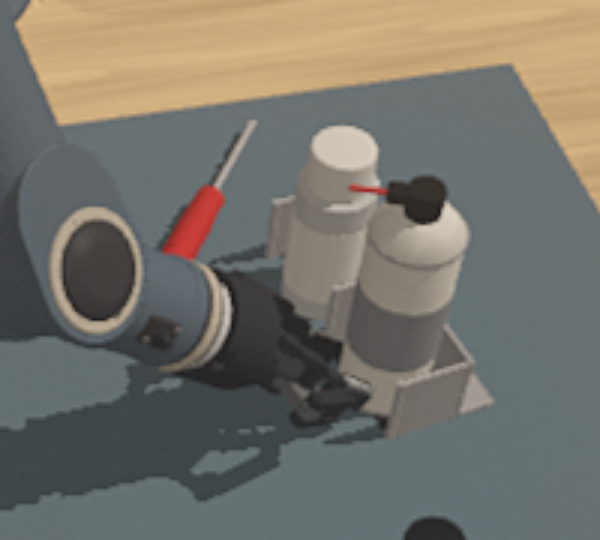

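The can is upright in the bay at about (405,320) in the crop, close to the back wall. I'll press on gently to confirm it's against the wall and not just dragging on the pad.

Run:
```python
from rig import *
from h import *
R2=att(rx,T,S)
print("hit",move_l(tcp([*(home-.029*rx+.014*rx),.022],R2),feed=.012,until_force=12))
s=sense();print(s["time_s"],s["wrist_force"],"tip",(s["position"][:2]+.025*R2[:2,2]-home)@rx+.029)
move_l(tcp([*(home-.09*rx),.024],R2),feed=.05)
move_l(tcp([*(home-.17*rx),.15],R2),feed=.1)
s=sense();print(s["time_s"],s["wrist_force"])
for n in("scene","top"):
    I,d=camera(n);(c,r),k=find_can(I,d,camera_params(n),home)
    print(n,c,r,k,"rel. home",(c-home)@rx,(c-home)@ry)
    if n=="top": cv2.imwrite("pics/t5c.png",cv2.resize(I[210:345,150:300,::-1],None,fx=4,fy=4))
    W=cloud(d,camera_params(n)); m=(W[...,2]>.055)&(W[...,2]<.064)
    L=(W[m][:,:2]-home)@np.c_[rx,ry]; b=L[(L[:,0]>.02)&(L[:,0]<.05)&(abs(L[:,1]+.04)<.07)]
    print("back rim",len(b),np.percentile(b[:,0],[2,50,98]))
```

```text
hit True
22.8 [-0.95919451 -3.27942458  3.26444846] tip 0.001702613387493928
25.85 [-0.33446895 -0.0764025   0.82289595]
scene [0.5532734 0.2666501] 0.032246548101340276 565 rel. home 0.00041909924205872835 0.001366946377778395
back rim 20 [0.02189411 0.03446065 0.03817667]
top [0.55392354 0.26716323] 0.032965091929045065 146 rel. home 0.0008115412863954402 0.002096310422797377
back rim 63 [0.02505373 0.03489553 0.03765434]
```

View pics/t5c.png

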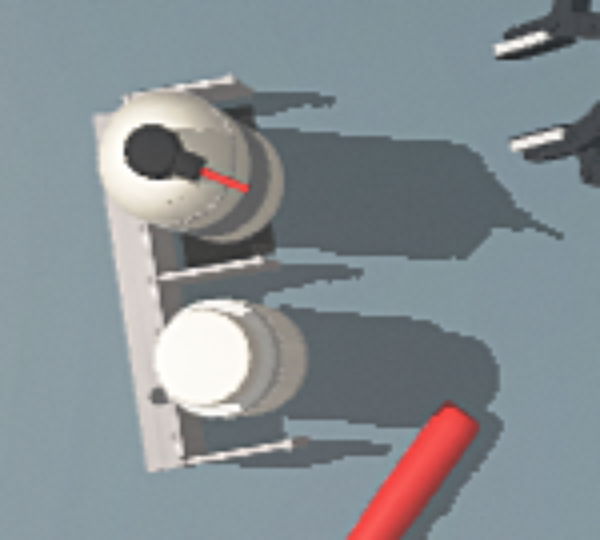

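The extra 12 N push moved the can no further. Its rear face is level with the back wall, it stands upright, and the gripper is clear. The neighbouring can and the screwdriver haven't moved.

```bash
python3 -c "
from rig import *
print(finish_job())"
```

```text
the job is handed in; nothing more can be done
None
```

The air-duster can stands upright in the free bay, fully home against the back wall; the gripper is clear, nothing else looked disturbed, and the job was handed in at about 26 s on the robot's clock.

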